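Fit the warp roller into the bead loom and set its pawl

ROBOT

A 6-joint arm with a two-finger parallel gripper is mounted at the origin on the work surface; the furniture and walls round the work are solid. World frame = base frame: x ahead of the robot, y to its left, z up, the work surface at z = 0. Lengths are in mm, angles in rad, forces in N, time in s.
With the tool pointing down it reaches from about 275 to 725 mm from the base axis. Payload 5.6 kg.
Tool frame: the origin (TCP) lies at the very end of the fingers, on their centre line; the grasp point (between the pads) lies 19 mm behind it (manip.pinch_z is the distance from the TCP to the grasp point, in mm); z points along the fingers, y is the line along which they close (so a half turn about z gives the same grasp; the last joint's range is limited). The gripper opens to 85 mm and grips with 20 to 120 N. Pads are 22 mm wide; open, the fingers measure 114 mm over their backs; the gripper's body (76 mm by 85 mm) begins 54 mm behind the grasp point. The pads swing forward as they close: fully open they stand 13 mm farther back than shut.
Start: joints at [-1.026, 0.255, 0.108, 0, -1.424, -0.285], TCP at [141.308, -531.531, 231.283] pointing down, gripper open.
Joint ranges: [-2.95, 2.95], [-1.21, 1.97], [-1.09, 1.5], [-2.87, 1.71], [-2.94, -0.07], [-3.05, 3.05]. Speed limits (rad/s): [2.57, 2.57, 3.14, 3.14, 3.14, 3.14].

INTERFACE

Orientations are given as a rotation vector (axis times angle).
In Python, from bench import manip gives the robot as it stands.
- The arm moves only by the tool apply_moves, never from a script. Its argument "motion" is a list of rows, each an object of numbers: "dx", "dy", "dz": the shift along the tool's x, y, z normalised to -1 to 1, where 1 is 3 cm; "spin": the turn about the tool's z normalised to -1 to 1, where 1 is 4 degrees; "hand": the closure, from 0 (fully open) to 1 (shut). A call has 1 to 20 rows; each row shifts and turns the commanded pose from where the row before left it, along the tool's axes as they then stand; what a row does not reach is not made up. A row lasts 1/8 s, in which the tool goes at most 62.5 mm and 10.7 degrees, less where a joint would pass 70% of its speed; a pose out of reach is approached as far as the arm can. A call with a number of a shift or a turn outside -1 to 1 is refused whole. A call with a gripper value outside its range is refused whole. The fingers move at their own pace and stop on an object; "newtons" is the grip in N (left out, the last holds). Time passes only in rows, so rows that do not move let the fingers close. It gives the time, the measured TCP pose, the force, the opening and the grip force at its end, in the units of the state.
- manip.get_obs(): the state, without advancing time (a new reading comes with each control period).
- manip.grab_frame(name): name is "scene" or "top"; returns (picture, depth): 420x560x3 uint8, red, green, blue; 420x560 float32, mm along the optical axis (not along the pixel's ray), 0 where there is no reading.
- manip.get_calibration(name): a dict with "fx", "fy", "cx", "cy" (pixels), "R" (3x3) and "t" (3): a world point X has camera coordinates R X + t. Camera axes: x right, y down, z forward; pixel columns grow to the right and rows downward; lengths in mm; the calibration is good to about 2 mm. A picture is of the moment at which its call begins. get_calibration takes no time and is no camera call.
- manip.job_done(): hands the job in; it is judged then, once.
Trained networks look in the newest picture that a camera, given by its name, has taken for a name from the list of things; names that differ only in an ending like _2 or _b are one class to them, and where a whole thing is asked for, a point or a joint stands for the part that bears it (a point fixed in the world has none). Each returns a list of dicts, best first, with "p" (0 to 1); they miss things now and then, are a little off and sometimes report something else, mostly with a low value. They report only what shows in the picture. A call takes as long as a camera call.
- manip.look_for(query, camera): "extent" ([left, top, right, bottom] in pixels, round what is visible of it).
The state is a dict: "clock": time; "joints": joint angles; "joint_velocities": joint speeds; "joint_efforts": joint torques, N m; "tcp_pos": TCP position; "ee_rot": TCP orientation; "wrist_force": force on the tool from outside, world axes, zero at the start; "torque": the same for the moment, N m; "gripper_width": opening from 0.0 (shut) to 1.0 (fully open); "grasp_force": force on a finger pad.
Only numpy, scipy, OpenCV 4.12 (cv2) and the standard library are available. Lean on these libraries where they do the work, as an engineer would, in place of code of your own. Each camera call takes 0.05 s, during which the arm holds its last target. There are 200 camera calls.

TASK

The bead loom's near roller is lying loose on the table in front of the loom. Lower it (do not drop it) into the open slots at the loom's empty near end, its brass toothed wheel on the side where the pawls are, until both steel ends rest on the bottoms of their slots, and let go. Then flip the raised steel pawl over by its black knob so that it lies on the toothed wheel; leave the pot and the bead tube where they are.

Things in the scene. Friction and masses are not known exactly. Their poses are not given: they have to be found in the camera images.
- loom: wooden bead loom, fixed, standing askew. Origin on the table midway between its slots; x along its two upright cheeks to the empty end (toward the robot and to its right), y to the pawl side (away and right). Sizes in mm: cheeks x -117 to 148, 12 thick, 78 high, inner faces at y -50, 50. Open slots at x = 85 (empty) and -85 (roller in place, its pawl on its wheel). A comb bar at x = 24 has pins 93 high
- roller: loose wooden roller, 0.15 to 0.31 kg, lying with its axis level, 24 mm above the table; origin on the axis at its middle, y along the axis to the toothed wheel (away from the robot and right). Round wood 33 mm thick, y -47 to 47; steel journals 12 thick to y -65.5 and 65.5; brass toothed wheel 50 across at y 65.5 to 78; octagonal wooden hand wheel 48 across flats at y -65.5 to -82.5. Seated, it has 3 mm play each way along y
- roller_wheel_end (a point): middle of the journal on the roller's wheel end, on the axis (roller y = +56 mm)
- roller_knob_end (a point): middle of the journal on the roller's hand-wheel end, on the axis (roller y = -56 mm)
- slot_wheel_side (a point): seat of roller_wheel_end: where it lies when fully home in the empty slot of the pawl-side cheek, mid thickness, 58 mm above the table. The slot is 14 wide, its mouth flared to about 30; its bottom is 6 below this point, the cheek's top 20 above. Axes as the loom's
- slot_knob_side (a point): the same for roller_knob_end, in the other cheek's empty slot. (Beside the loom's things, mind the cabinet at the robot's left: one drawer is open, and its handle, x 110 to 164, y 183 to 197, z 176 to 188 mm from the robot's base, is so close that an arm with a wide shoulder strikes it when its base joint turns left)
- pawl (a joint): hinge of the raised pawl, a steel arm 40 mm long outside the pawl-side cheek. 0: raised, leaning a little back on its stop, 70 degrees up from loom +x (past the empty end); grows (rad) as the arm swings over the top toward the slots. Upright at 0.35; beyond, it falls by its own weight (30 g) onto the seated roller's wheel and rests at about 1.5 to 1.7; with no roller, at 2.1
- pawl_knob (a point): middle of the raised pawl's black knob, a round peg 11 mm thick, 17 mm long along loom y, 30 mm from the pivot on the arm's outer side; moves with the pawl. The knob spans loom y 72.5 to 89.5 (mm; the cheek's outer face is at 62)
- pawl_pivot (a point): pivot of the raised pawl, 48 mm from the empty slots toward loom +x, at loom x = 133, 72 mm above the table, on the inner face of the pawl, 3 mm outside the cheek
- bead_tube: capped glass tube of beads, 16 mm thick, 74 mm long, lying on the table inside the loom, between the cheeks; origin at the middle of its foot end
- frost_pot: frosted round screw pot, 50 mm wide, 38 mm high, standing right of the loom; origin under its centre

How it is judged:
By the outcome, as a careful person would: the job done as asked, in the order asked, and still so for the second after the job is handed in, with the robot touching nothing.
It also fails if it takes over 45 s, if anything falls off the work surface, if the arm or the gripper's body presses on something with over 40 N, if the wrist force passes 120 N, or if a joint passes its speed limit or range.

## Working session

There is one attempt and no reset: what is moved stays moved. The work goes in short steps, Python scripts to look and compute and a tool call to move; the robot and the scene stay as the last step left them, time stands still between calls to the robot, and variables do not carry over. Pictures are saved under pics/ and viewed, at most 10 in all, crops included, and the job is handed in when it is done.

Besides the shell and the picture viewer there is one more tool, called in YAML: its name, and indented under it one key for each argument. apply_moves: Moves the arm, as the interface text tells. Scaled input: -1 to 1 covers 3 cm each way for a shift and 4 degrees each way for a turn. Its arguments: {"type":"object","properties":{"motion":{"type":"array","items":{"type":"object","properties":{"dx":{"type":"number"},"dy":{"type":"number"},"dz":{"type":"number"},"spin":{"type":"number"},"hand":{"type":"number"}}}},"newtons":{"type":"number"}},"required":["motion"]}

```bash
mkdir -p pics
python3 - <<'E'
from bench import manip
import cv2,numpy as np
for c in("scene","top"):
    p,d=manip.grab_frame(c); cv2.imwrite(f"pics/{c}0.png",p[:,:,::-1]); np.save(f"{c}0.npy",d)
    k=manip.get_calibration(c); print(c,k)
    for q in("loom","roller","roller_wheel_end","roller_knob_end","slot_wheel_side","slot_knob_side","pawl","pawl_knob","bead_tube","frost_pot"):
        try: print(q,[(np.round(r["extent"]).tolist(),round(r["p"],2)) for r in manip.look_for(q,c)[:3]])
        except Exception as e: print(q,e)
print(manip.get_obs(), manip.pinch_z)
E
```

```text
scene {'fx': 415.7673350189513, 'fy': 415.7673350189513, 'cx': 286.4458765699085, 'cy': 213.34369367443358, 'R': array([[ 0.64318532, -0.76536409, -0.02303154],
       [-0.42498774, -0.33180132, -0.84219553],
       [ 0.63694432,  0.55147592, -0.53868009]]), 't': array([-414.94361647,  208.56242132,  706.1503898 ])}
loom [([226.0, 165.0, 303.0, 251.0], 0.94)]
roller [([242.0, 260.0, 324.0, 306.0], 0.88)]
roller_wheel_end [([238.0, 265.0, 328.0, 307.0], 0.79)]
roller_knob_end [([241.0, 262.0, 324.0, 308.0], 0.75)]
slot_wheel_side [([229.0, 167.0, 303.0, 253.0], 0.83)]
slot_knob_side [([230.0, 166.0, 303.0, 250.0], 0.92), ([250.0, 207.0, 281.0, 214.0], 0.17)]
pawl [([291.0, 208.0, 304.0, 224.0], 0.51)]
pawl_knob []
bead_tube [([249.0, 210.0, 282.0, 214.0], 0.6)]
frost_pot []
top {'fx': 449.1895829824991, 'fy': 449.1895829824991, 'cx': 282.914744835004, 'cy': 204.71211560591098, 'R': array([[ 0.02038574, -0.99976935, -0.00675807],
       [-0.99189073, -0.01937603, -0.12560793],
       [ 0.12544801,  0.00926388, -0.99205694]]), 't': array([-180.84831215,  486.89241251,  887.00195753])}
l
[... 535 characters left out ...]
02638693e+00,  2.55100494e-01,  1.08183278e-01, -6.81896557e-06,
       -1.42389642e+00, -2.84609784e-01]), 'joint_velocities': array([ 0.00117806, -0.00118517, -0.00012234, -0.0009147 ,  0.00050429,
        0.00073416]), 'joint_efforts': array([-2.73531105e-04, -3.86405468e+01,  2.38078576e+01,  5.36764562e+00,
       -4.27595533e-04,  4.37891242e-05]), 'tcp_pos': array([ 141.31421185, -531.52259829,  231.27521977]), 'ee_rot': array([ 4.06943902e-01, -3.11512376e+00, -2.91598850e-05]), 'wrist_force': array([ 2.54610675e-01,  5.24393326e-04, -9.32132783e-01]), 'torque': array([ 0.03508362, -0.0185144 , -0.021205  ]), 'grasp_force': 0.0, 'gripper_width': 1.0012441316688168} 18.700000000000003
```

View pics/scene0.png

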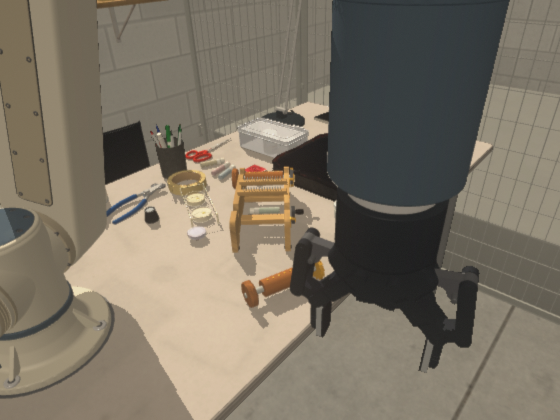

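View pics/top0.png

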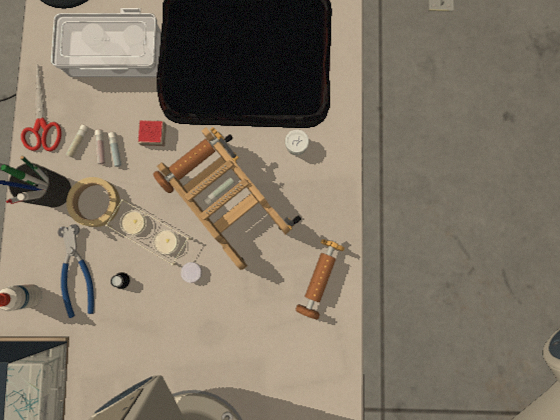

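The scene view shows the loom at about (265,210) and the roller at (285,283). In the top view the loom spans (155-300, 127-268), with the raised pawl's knob near (293,220). The roller runs from the hand wheel at (308,311) to the brass wheel at (332,243), and the pot is at (297,141). Next I'll fit poses from the depth clouds.

```bash
cat > h.py <<'E'
import numpy as np,cv2
from bench import manip
def cloud(c,d):
    k=manip.get_calibration(c); v,u=np.nonzero(d>0); z=d[v,u]
    X=np.stack([(u-k["cx"])/k["fx"]*z,(v-k["cy"])/k["fy"]*z,z],1)
    return (X-k["t"])@k["R"],u,v
def proj(c,P):
    k=manip.get_calibration(c); q=np.atleast_2d(P)@k["R"].T+k["t"]
    return np.c_[k["fx"]*q[:,0]/q[:,2]+k["cx"],k["fy"]*q[:,1]/q[:,2]+k["cy"]]
E
python3 - <<'E'
from h import *
for c in("top","scene"):
    X,u,v=cloud(c,np.load(c+"0.npy"))
    if c=="top":
        tab=(u>230)&(u<280)&(v>280)&(v<340)
        L=(u>145)&(u<305)&(v>120)&(v<275); Ro=(u>290)&(u<350)&(v>232)&(v<322)
    else:
        tab=(u>200)&(u<240)&(v>300)&(v<340)
        L=(u>222)&(u<306)&(v>160)&(v<255); Ro=(u>238)&(u<326)&(v>256)&(v<310)
    print(c,"table z",np.median(X[tab,2]),X[tab,2].std())
    P=X[Ro&(X[:,2]>8)&(X[:,2]<60)]; print("roller n",len(P),P.min(0),P.max(0))
    m=P.mean(0); w,V=np.linalg.eigh(np.cov((P-m)[:,:2].T)); a=V[:,1]; a*=np.sign(a[0]); s=(P-m)[:,:2]@a
    print(" mean",m,"axis",a,np.degrees(np.arctan2(a[1],a[0])),"ends",s.min(),s.max())
    for lo in range(-90,90,15):
        b=(s>=lo)&(s<lo+15)
        if b.any(): n=(P-m)[b][:,:2]@np.array([-a[1],a[0]]);print("  ",lo,b.sum(),"lat",n.min().round(1),n.max().round(1),"z",np.percentile(P[b,2],95).round(1))
    P=X[L&(X[:,2]>71)&(X[:,2]<84)]; print("loom top n",len(P),P.min(0),P.max(0))
    np.save(c+"L.npy",X[L&(X[:,2]>5)&(X[:,2]<130)])
t=cv2.imread("pics/top0.png"); cv2.imwrite("pics/crop.png",cv2.resize(t[120:330,145:355],(600,600),interpolation=cv2.INTER_CUBIC))
E
```

```text
top table z 0.20521562085479977 1.6181024700311706
roller n 1223 [ 264.06185717 -293.94282303    8.36522704] [ 422.68752816 -199.22408678   51.61550488]
 mean [ 341.9721255  -245.0793193    37.50148017] axis [ 0.93965432 -0.34212534] -20.00641455049092 ends -77.34836921161451 82.64912762527483
   -90 3 lat -2.4 3.4 z 31.3
   -75 203 lat -25.0 23.1 z 49.8
   -60 47 lat -6.8 4.7 z 31.9
   -45 108 lat -16.8 15.2 z 42.2
   -30 126 lat -17.3 15.3 z 42.9
   -15 127 lat -17.1 15.6 z 42.3
   0 124 lat -16.5 15.3 z 42.6
   15 123 lat -17.0 15.6 z 42.9
   30 124 lat -17.4 15.3 z 42.7
   45 78 lat -16.3 15.4 z 41.7
   60 107 lat -24.8 22.8 z 48.5
   75 53 lat -24.4 22.6 z 48.5
loom top n 2329 [ 361.33727539 -186.09899537   71.0003665 ] [637.76230613  85.40881919  83.98470803]
scene table z 0.08055189719314555 0.935421416682001
roller n 1088 [ 263.33824291 -294.92433088    8.03030127] [ 410.647863  -200.3643466   50.4697979]
 mean [ 316.79400178 -246.74919809   32.55922012] axis [ 0.92575987 -0.37811196] -22.216782260713828 ends -55.277797161076265 102.04869402069625
   -60 232 lat -18.0 28.5 z 48.6
   -45 108 lat -18.3 17.9 z 48.9
   -30 135 lat -9.6 22.0 z 40.2
   -15 143 lat -8.6 18.9 z 41.2
   0 136 lat -9.3 18.6 z 41.3
   15 135 lat -7.6 19.4 z 41.1
   30 48 lat -4.1 20.3 z 41.6
   45 2 lat 17.9 21.0 z 38.5
   75 4 lat 5.8 8.2 z 29.6
loom top n 1177 [ 358.67249011 -187.35823224   71.00875273] [627.83094409  79.37907981  83.98126354]
```

View pics/crop.png

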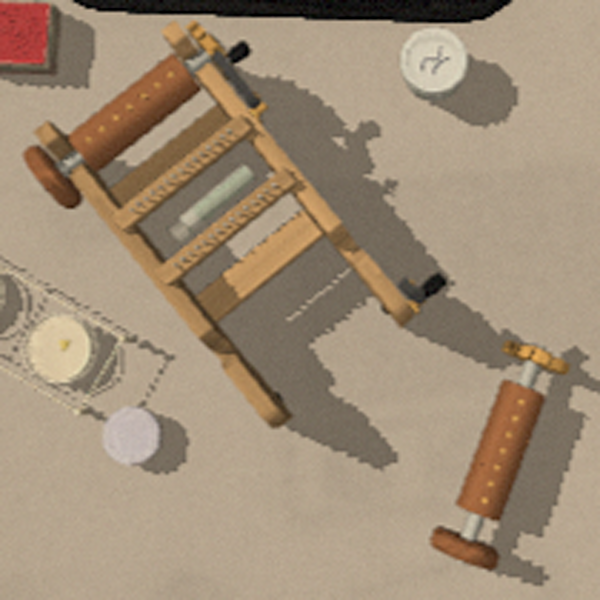

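Run:
```python
from h import *
from scipy.optimize import minimize
for c in("top","scene"):
    X=np.load(c+"L.npy"); P=X[(X[:,2]>74.5)&(X[:,2]<81.5)][:,:2]
    def res(p,Q=None):
        Q=P if Q is None else Q
        th=p[2]; ex=np.array([np.cos(th),np.sin(th)]); ey=np.array([-ex[1],ex[0]])
        d=Q-p[:2]; return d@ex,d@ey
    def cost(p):
        x,y=res(p); dx=np.maximum(abs(x-15.5)-132.5,0); dy=abs(abs(y)-56)
        return -np.sum(np.exp(-((np.maximum(dy-5,0)/3)**2+(dx/4)**2)))+0.002*np.sum(np.minimum(dy,10)**2)
    b=None
    for th in np.radians(np.arange(-150,-90,10)):
        for x0 in(480,500,520):
            for y0 in (-40,-60,-80,-20):
                r=minimize(cost,[x0,y0,th],method="Nelder-Mead",options=dict(initial_simplex=np.array([x0,y0,th])+np.array([[0,0,0],[15,0,0],[0,15,0],[0,0,.1]])))
                if b is None or r.fun<b.fun:b=r
    p=b.x; print(c,p[:2],np.degrees(p[2]),b.fun,len(P))
    x,y=res(p)
    for s in(-1,1):
        m=(abs(y-s*56)<11); print(s,"y",np.percentile(y[m],[2,50,98]),"x",np.percentile(x[m],[0.5,99.5])); print(np.histogram(x[m],np.arange(-130,170,6))[0])
    x,y=res(p,X[:,:2]);
    m=(y>64)&(x>100)&(x<175)&(X[:,2]>60); print("pawl/knob pts",m.sum(),np.c_[x,y,X[:,2]][m].min(0),np.c_[x,y,X[:,2]][m].max(0),np.median(np.c_[x,y,X[:,2]][m],axis=0))
    m=(abs(y)<47)&(abs(x+85)<25)&(X[:,2]>60);print("far roller",x[m].mean(),np.percentile(x[m],[2,98]),np.percentile(y[m],[1,99]))
    # top profile on cheeks
    for s in(-1,1):
        print([(a,float(np.percentile(X[q,2],90).round(0))) for a in range(60,150,4) if (q:=(abs(y-s*56)<4)&(abs(x-a)<2)).any()])
```

```text
top [508.91705475 -43.30293428] -139.4024003207102 -1100.0129924403573 1598
-1 y [-62.15785795 -56.49803955 -49.92358572] x [-113.53524201  140.27664999]
[ 0  0  8 18 20  3  1  5  4 16 19 17 21 17 20 17  8 11 23 20 20 20 19 17
  9  9 19 19 19 19 20 20 19  4  0  0  0 12 21 19 19 20 20 19 20  4  0  0
  0]
1 y [49.93615199 56.40085941 65.74425595] x [-113.55059707  140.7847179 ]
[ 0  0  9 19 19  6  4  3  1 15 19 19 19 19 24 17  8 10 18 17 17 19 16 18
 11  8 19 19 17 17 20 19 20  4  0  0  0 13 18 18 20 20 23 17 21  4  1  0
  0]
pawl/knob pts 102 [122.79149276  64.76940162  70.45461678] [146.17516249  89.11068902 113.69268359] [139.11114949  72.27097242 103.88779401]
far roller -85.0046068561869 [-101.80335812  -72.0621266 ] [-45.80213565  45.97986805]
[(60, 80.0), (64, 81.0), (68, 79.0), (72, 72.0), (76, 65.0), (80, 54.0), (84, 54.0), (88, 69.0), (92, 73.0), (96, 79.0), (100, 80.0), (104, 80.0), (108, 80.0), (112, 80.0), (116, 80.0), (120, 80.0), (124, 79.0), (128, 79.0), (132, 81.0), (136, 80.0), (140, 78.0), (144, 72.0)]
[(60, 79.0), (64, 80.0), (68, 79.0), (72, 74.0), (76, 64.0), (80,
[... 726 characters left out ...]
12  5  0  0
  0]
pawl/knob pts 117 [127.45271647  64.57680789  68.43208348] [145.95758309  88.98680461 112.70952331] [140.86369459  70.86637694 101.52360117]
far roller -82.5684627548742 [-95.46280611 -74.05569662] [-46.31428641  45.84502846]
[(60, 79.0), (64, 79.0), (68, 76.0), (72, 73.0), (76, 67.0), (96, 78.0), (100, 80.0), (104, 79.0), (108, 79.0), (112, 78.0), (116, 79.0), (120, 79.0), (124, 79.0), (128, 79.0), (132, 79.0), (136, 78.0), (140, 74.0), (144, 66.0)]
[(60, 79.0), (64, 79.0), (68, 77.0), (72, 72.0), (76, 69.0), (96, 79.0), (100, 79.0), (104, 79.0), (108, 79.0), (112, 78.0), (116, 80.0), (120, 80.0), (124, 79.0), (128, 79.0), (132, 78.0), (136, 78.0), (140, 70.0), (144, 66.0)]
```

The slot gap and the far roller both put the loom origin about 2.8 mm along -x from the fit, giving origin ≈ (510.1, -42.2) and yaw -139.45°. The crop agrees. Next I'll check clearance inside the loom and work out the approach.

```bash
cat >> h.py <<'E'
from scipy.spatial.transform import Rotation as Rn
O=np.array([510.1,-42.2]); TH=np.radians(-139.45)
EX=np.array([np.cos(TH),np.sin(TH)]); EY=np.array([-EX[1],EX[0]])
def loom(x,y): return O+x*EX+y*EY
def go(x,y,z,yaw=None):
    "needed move in tool units, spin first; yaw=world yaw (deg) of tool y"
    o=manip.get_obs(); R=Rn.from_rotvec(o["ee_rot"]).as_matrix(); cy=np.degrees(np.arctan2(R[1,1],R[0,1]))
    sp=0 if yaw is None else -((yaw-cy+90)%180-90)
    R2=R@Rn.from_euler("z",sp,degrees=True).as_matrix(); d=R2.T@(np.array([x,y,z])-o["tcp_pos"])
    print("t",round(o["clock"],2),"tcp",o["tcp_pos"].round(1),"yaw",cy.round(2),"spin units",round(sp/4,2),"shift units",(d/30).round(2),"F",o["wrist_force"].round(1),"T",o["torque"].round(3),"w",round(o["gripper_width"]*85,1),"g",round(o["grasp_force"],1))
E
python3 - <<'E'
from h import *
X=np.load("topL.npy"); d=X[:,:2]-O; x=d@EX; y=d@EY
for a in range(-30,150,8):
    q=(abs(y)<45)&(abs(x-a)<4)
    print(a,[ (int(np.percentile(X[q&(abs(y-b)<15),2],95)) if (q&(abs(y-b)<15)).sum()>3 else None) for b in(-30,0,30)])
q=(y>76)&(x>110)&(x<175)&(X[:,2]>80); print("knob",q.sum(),x[q].min(),x[q].max(),y[q].max(),X[q,2].min(),X[q,2].max())
go(359.6,-253.3,120,70); print(loom(85,15))
E
```

```text
-30 [88, 87, 90]
-22 [92, 89, 89]
-14 [18, 17, 17]
-6 [17, 16, 16]
2 [None, None, None]
10 [None, None, None]
18 [87, 87, 91]
26 [94, 92, 87]
34 [30, 30, 30]
42 [31, 31, 32]
50 [32, 31, 32]
58 [31, 31, 31]
66 [None, None, None]
74 [None, None, None]
82 [None, None, None]
90 [None, None, None]
98 [None, None, None]
106 [None, None, None]
114 [None, None, None]
122 [None, None, None]
130 [None, None, None]
138 [None, None, None]
146 [None, None, None]
knob 42 137.21701671428352 147.7229149985175 89.29623831047726 98.18812214997376 107.4695952947786
t 1.1 tcp [ 141.3 -531.5  231.3] yaw 104.89 spin units 8.72 shift units [-3.67 11.2   3.71] F [ 0.3  0.  -0.9] T [ 0.035 -0.019 -0.021] w 85.1 g 0.0
[ 455.26536201 -108.85705122]
```

apply_moves:
  motion:
    - {"spin":1,"hand":0}
    - {"spin":1}
    - {"spin":1}
    - {"spin":1}
    - {"spin":1}
    - {"spin":1}
    - {"spin":1}
    - {"spin":1}
    - {"spin":0.72}
    - {"dx":-0.3,"dy":0.95,"dz":0.1}
    - {"dx":-0.3,"dy":0.95,"dz":0.3}
    - {"dx":-0.3,"dy":0.95,"dz":0.3}
    - {"dx":-0.3,"dy":0.95,"dz":0.3}
    - {"dx":-0.3,"dy":0.95,"dz":0.3}
    - {"dx":-0.3,"dy":0.95,"dz":0.3}
    - {"dx":-0.3,"dy":0.95,"dz":0.3}
    - {"dx":-0.3,"dy":0.95,"dz":0.3}
    - {"dx":-0.3,"dy":0.95,"dz":0.3}
    - {"dx":-0.3,"dy":0.95,"dz":0.3}
  newtons: 60

```text
invalid input
```

apply_moves:
  motion:
    - {"dx":-0.35,"dy":0.85,"dz":0.3}
    - {"dx":-0.32,"dy":0.85,"dz":0.3}
    - {}
    - {}

```text
invalid input
```

Run:
```python
from h import *
go(359.6,-253.3,8,70)
p,d=manip.grab_frame("scene"); q,e=manip.grab_frame("top")
cv2.imwrite("pics/two1.png",np.hstack([cv2.resize(p[150:350,180:430],(400,320)),cv2.resize(q[150:350,200:450],(400,320))])[:,:,::-1])
```

```text
t 1.1 tcp [ 141.3 -531.5  231.3] yaw 104.89 spin units 8.72 shift units [-3.67 11.2   7.44] F [ 0.3  0.  -0.9] T [ 0.035 -0.019 -0.021] w 85.1 g 0.0
```

View pics/two1.png

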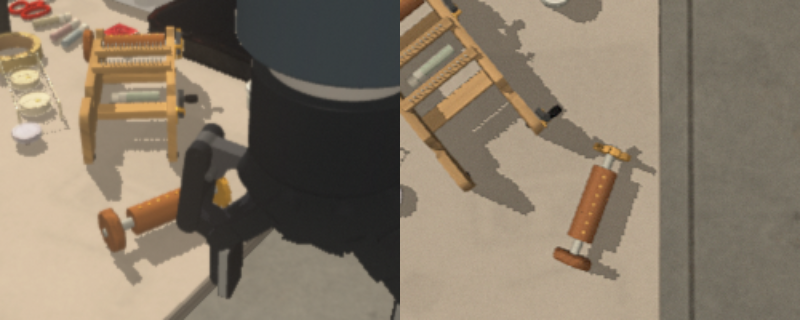

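The picture shows the arm still at its start and the roller untouched, so both calls were refused. I'll resend with every key in every row.

apply_moves:
  motion:
    - {"dx":0,"dy":0,"dz":0,"spin":1,"hand":0}
    - {"dx":0,"dy":0,"dz":0,"spin":1,"hand":0}
    - {"dx":0,"dy":0,"dz":0,"spin":1,"hand":0}
    - {"dx":0,"dy":0,"dz":0,"spin":1,"hand":0}
    - {"dx":0,"dy":0,"dz":0,"spin":1,"hand":0}
    - {"dx":0,"dy":0,"dz":0,"spin":1,"hand":0}
    - {"dx":0,"dy":0,"dz":0,"spin":1,"hand":0}
    - {"dx":0,"dy":0,"dz":0,"spin":1,"hand":0}
    - {"dx":0,"dy":0,"dz":0,"spin":0.72,"hand":0}
    - {"dx":-0.3,"dy":0.95,"dz":0.1,"spin":0,"hand":0}
    - {"dx":-0.3,"dy":0.95,"dz":0.3,"spin":0,"hand":0}
    - {"dx":-0.3,"dy":0.95,"dz":0.3,"spin":0,"hand":0}
    - {"dx":-0.3,"dy":0.95,"dz":0.3,"spin":0,"hand":0}
    - {"dx":-0.3,"dy":0.95,"dz":0.3,"spin":0,"hand":0}
    - {"dx":-0.3,"dy":0.95,"dz":0.3,"spin":0,"hand":0}
    - {"dx":-0.3,"dy":0.95,"dz":0.3,"spin":0,"hand":0}
    - {"dx":-0.3,"dy":0.95,"dz":0.3,"spin":0,"hand":0}
    - {"dx":-0.3,"dy":0.95,"dz":0.3,"spin":0,"hand":0}
    - {"dx":-0.3,"dy":0.95,"dz":0.3,"spin":0,"hand":0}
  newtons: 60

```text
clock: 3.58
tcp_pos: [323.9, -293.7, 147.2]
ee_rot: [0.545, 3.093, -0.0]
wrist_force: [0.3, 0.2, -0.1]
gripper_width: 1.0
grasp_force: 0.0
```

apply_moves:
  motion:
    - {"dx":-0.35,"dy":0.85,"dz":0.3,"spin":0,"hand":0}
    - {"dx":-0.32,"dy":0.85,"dz":0.3,"spin":0,"hand":0}
    - {"dx":0,"dy":0,"dz":0,"spin":0,"hand":0}
    - {"dx":0,"dy":0,"dz":0,"spin":0,"hand":0}

```text
clock: 4.08
tcp_pos: [359.7, -253.6, 129.5]
ee_rot: [0.545, 3.094, -0.0]
wrist_force: [-0.6, -0.4, -0.7]
gripper_width: 0.999
grasp_force: 0.0
```

Run:
```python
from h import *
go(359.6,-253.3,8,70)
p,d=manip.grab_frame("scene"); q,e=manip.grab_frame("top")
cv2.imwrite("pics/two2.png",np.hstack([cv2.resize(p[150:350,180:430],(400,320)),cv2.resize(q[150:350,200:450],(400,320))])[:,:,::-1])
```

```text
t 4.08 tcp [ 359.7 -253.6  129.5] yaw 70.03 spin units 0.01 shift units [0.01 0.01 4.05] F [-0.6 -0.4 -0.7] T [-0.007  0.025  0.018] w 84.9 g 0.0
```

View pics/two2.png

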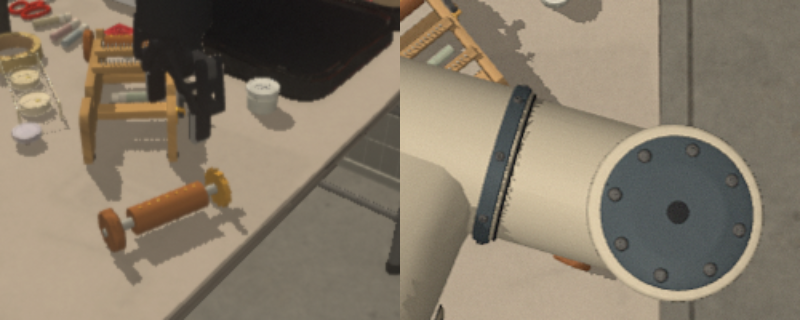

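The scene view shows the open gripper above and behind the roller, which is unobstructed, and the arm hides it from the top camera. I'll descend and grip.

apply_moves:
  motion:
    - {"dx":0,"dy":0,"dz":0.8,"spin":0,"hand":0}
    - {"dx":0,"dy":0,"dz":0.8,"spin":0,"hand":0}
    - {"dx":0,"dy":0,"dz":0.8,"spin":0,"hand":0}
    - {"dx":0,"dy":0,"dz":0.7,"spin":0,"hand":0}
    - {"dx":0,"dy":0,"dz":0.6,"spin":0,"hand":0}
    - {"dx":0,"dy":0,"dz":0.3,"spin":0,"hand":0}
    - {"dx":0,"dy":0,"dz":0,"spin":0,"hand":0.3}
    - {"dx":0,"dy":0,"dz":0,"spin":0,"hand":0.5}
    - {"dx":0,"dy":0,"dz":0,"spin":0,"hand":0.8}
    - {"dx":0,"dy":0,"dz":0,"spin":0,"hand":1}
    - {"dx":0,"dy":0,"dz":0,"spin":0,"hand":1}
    - {"dx":0,"dy":0,"dz":0,"spin":0,"hand":1}
    - {"dx":0,"dy":0,"dz":0,"spin":0,"hand":1}

```text
clock: 5.8
tcp_pos: [360.4, -253.8, 10.2]
ee_rot: [0.544, 3.092, -0.001]
wrist_force: [-0.7, 0.9, 6.9]
gripper_width: 0.361
grasp_force: 59.2
```

The pads closed to 30.7 mm against a 33 mm diameter, so they sit about 6 mm above the axis. I'll open a little, go lower and grip again.

apply_moves:
  motion:
    - {"dx":0,"dy":0,"dz":0,"spin":0,"hand":0.45}
    - {"dx":0,"dy":0,"dz":0,"spin":0,"hand":0.45}
    - {"dx":0,"dy":0,"dz":0.1,"spin":0,"hand":0.45}
    - {"dx":0,"dy":0,"dz":0.1,"spin":0,"hand":0.45}
    - {"dx":0,"dy":0,"dz":0,"spin":0,"hand":0.45}
    - {"dx":0,"dy":0,"dz":0,"spin":0,"hand":1}
    - {"dx":0,"dy":0,"dz":0,"spin":0,"hand":1}
    - {"dx":0,"dy":0,"dz":0,"spin":0,"hand":1}
    - {"dx":0,"dy":0,"dz":0,"spin":0,"hand":1}

```text
clock: 6.92
tcp_pos: [359.7, -253.5, 3.4]
ee_rot: [0.545, 3.094, -0.0]
wrist_force: [-0.6, -0.1, 2.6]
gripper_width: 0.369
grasp_force: 59.2
```

apply_moves:
  motion:
    - {"dx":0,"dy":0,"dz":-0.3,"spin":0,"hand":1}
    - {"dx":0,"dy":0,"dz":-0.5,"spin":0,"hand":1}
    - {"dx":0,"dy":0,"dz":-0.8,"spin":0,"hand":1}
    - {"dx":0,"dy":0,"dz":-0.8,"spin":0,"hand":1}
    - {"dx":0,"dy":0,"dz":-0.8,"spin":0,"hand":1}
    - {"dx":0,"dy":0,"dz":-0.8,"spin":0,"hand":1}
    - {"dx":0,"dy":0,"dz":0,"spin":1,"hand":1}
    - {"dx":0,"dy":0,"dz":0,"spin":1,"hand":1}
    - {"dx":0,"dy":0,"dz":0,"spin":1,"hand":1}
    - {"dx":0,"dy":0,"dz":0,"spin":1,"hand":1}
    - {"dx":0,"dy":0,"dz":0,"spin":1,"hand":1}
    - {"dx":0,"dy":0,"dz":0,"spin":1,"hand":1}
    - {"dx":0,"dy":0,"dz":0,"spin":1,"hand":1}
    - {"dx":0,"dy":0,"dz":0,"spin":0.36,"hand":1}
    - {"dx":0,"dy":0,"dz":0,"spin":0,"hand":1}
    - {"dx":0,"dy":0,"dz":0,"spin":0,"hand":1}

```text
clock: 8.93
tcp_pos: [359.6, -253.4, 123.3]
ee_rot: [-1.312, -2.854, -0.0]
wrist_force: [-0.6, 0.6, -1.3]
gripper_width: 0.368
grasp_force: 59.6
```

Run:
```python
from h import *
go(*loom(85,15),123,40.55)
p,d=manip.grab_frame("scene"); np.save("s3.npy",d)
print([(np.round(r["extent"]),r["p"]) for r in manip.look_for("roller","scene")[:2]])
cv2.imwrite("pics/s3.png",cv2.resize(p[130:330,180:430],(750,600))[:,:,::-1])
```

```text
t 8.93 tcp [ 359.6 -253.4  123.3] yaw 40.61 spin units 0.01 shift units [1.59 5.55 0.01] F [-0.6  0.6 -1.3] T [-0.031 -0.025  0.01 ] w 31.3 g 59.6
[(array([235., 209., 328., 241.]), 0.96), (array([333., 199., 357., 222.]), 0.6)]
```

View pics/s3.png

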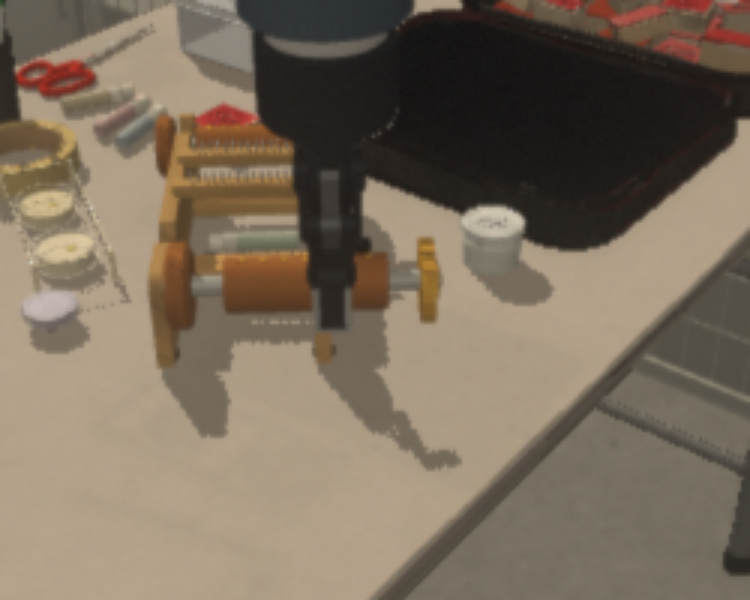

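The roller is held level at about (300,285), hand wheel left at (175,285), brass wheel right at (428,280); both ends are visible. I'll measure the roller's pose relative to the tool from this depth image.

Run:
```python
from h import *
from scipy.optimize import least_squares
X,u,v=cloud("scene",np.load("s3.npy")); o=manip.get_obs(); T=o["tcp_pos"]
d=X-T; a=d[:,:2]@EX; s=d[:,:2]@EY; z=d[:,2]
m=(abs(a)<32)&(s>-115)&(s<85)&(z>-12)&(z<50)
for lo in range(-105,80,6):
    b=m&(s>=lo)&(s<lo+6)
    if b.sum()>2: print(lo,b.sum(),"z",z[b].min().round(0),np.percentile(z[b],97).round(0),"a",a[b].max().round(0))
w=m&(((s>-58)&(s<-22))|((s>16)&(s<28)))
def f(p): # axis: a=p0+p1 s, z=p2+p3 s
    return np.hypot(a[w]-p[0]-p[1]*s[w],z[w]-p[2]-p[3]*s[w])-16.5
r=least_squares(f,[0,0,20,0],loss="soft_l1"); print(r.x,np.abs(r.fun).mean(),w.sum())
hw=m&(s<-70)&((z<5)|(z>36)); tw=m&(s>35)&((z<6)|(z>34))
print("hand wheel s",np.percentile(s[hw],[1,5,50,95,99]),"tooth",np.percentile(s[tw],[1,5,50,95,99]))
wd=m&(abs(z-28)<8); q=np.sort(s[wd&(s<-30)&(z>28)]); print("wood start",np.percentile(q,[2,5,10]))
```

```text
-99 26 z 12.0 44.0 a 23.0
-93 95 z 3.0 45.0 a 26.0
-87 122 z -1.0 45.0 a 25.0
-81 56 z -0.0 37.0 a 23.0
-75 27 z 18.0 28.0 a 8.0
-69 21 z 17.0 27.0 a 6.0
-63 57 z 10.0 37.0 a 17.0
-57 71 z 8.0 38.0 a 18.0
-51 63 z 7.0 38.0 a 18.0
-45 71 z 8.0 38.0 a 17.0
-39 68 z 12.0 38.0 a 18.0
-33 63 z 11.0 38.0 a 17.0
-27 74 z 10.0 37.0 a 17.0
-21 58 z 11.0 38.0 a 17.0
-15 49 z 4.0 47.0 a 25.0
-9 52 z 3.0 37.0 a 31.0
-3 53 z 2.0 36.0 a 30.0
3 59 z 1.0 35.0 a 29.0
9 42 z 8.0 47.0 a 26.0
15 65 z 8.0 38.0 a 17.0
21 68 z 12.0 39.0 a 16.0
27 52 z 11.0 38.0 a 17.0
33 28 z 18.0 28.0 a 7.0
39 21 z 17.0 27.0 a 7.0
45 72 z 0.0 43.0 a 24.0
51 104 z 3.0 45.0 a 24.0
57 29 z 10.0 43.0 a 24.0
[-8.08781492e-01 -1.35709514e-03  2.08825193e+01  2.07596009e-03] 0.7603345767106211 534
hand wheel s [-94.16652122 -93.09290839 -86.18728783 -80.87792823 -80.66913256] tooth [49.97529605 50.0379753  53.51108308 57.79443316 57.89585198]
wood start [-93.00924752 -91.1590569  -87.70923607]
```

Axis is level (within 0.1°), 20.9 mm above the TCP, with the roller's middle 15.3 mm along -y from the tool. The seat target for the TCP is loom (86.4, 15.3), so I'll move there, raised a little on the way.

Run:
```python
from h import *
go(*loom(86.4,15.3),138,40.55)
```

```text
t 9.03 tcp [ 359.6 -253.4  123.3] yaw 40.59 spin units 0.01 shift units [ 1.58  5.51 -0.49] F [ 0.5  0.  -1.9] T [ 0.02  -0.079  0.006] w 31.4 g 59.6
```

apply_moves:
  motion:
    - {"dx":0,"dy":0,"dz":-0.5,"spin":0,"hand":1}
    - {"dx":0.2,"dy":0.7,"dz":0,"spin":0,"hand":1}
    - {"dx":0.2,"dy":0.7,"dz":0,"spin":0,"hand":1}
    - {"dx":0.2,"dy":0.7,"dz":0,"spin":0,"hand":1}
    - {"dx":0.2,"dy":0.7,"dz":0,"spin":0,"hand":1}
    - {"dx":0.2,"dy":0.7,"dz":0,"spin":0,"hand":1}
    - {"dx":0.2,"dy":0.7,"dz":0,"spin":0,"hand":1}
    - {"dx":0.2,"dy":0.7,"dz":0,"spin":0,"hand":1}
    - {"dx":0.18,"dy":0.61,"dz":0,"spin":0,"hand":1}
    - {"dx":0,"dy":0,"dz":0,"spin":0,"hand":1}
    - {"dx":0,"dy":0,"dz":0.7,"spin":0,"hand":1}
    - {"dx":0,"dy":0,"dz":0.7,"spin":0,"hand":1}
    - {"dx":0,"dy":0,"dz":0,"spin":0,"hand":1}
    - {"dx":0,"dy":0,"dz":0,"spin":0,"hand":1}

```text
clock: 10.78
tcp_pos: [454.9, -110.3, 97.2]
ee_rot: [1.313, 2.853, 0.0]
wrist_force: [0.0, -0.2, -1.2]
gripper_width: 0.363
grasp_force: 59.8
```

Run:
```python
from h import *
go(*loom(86.4,15.3),37,40.55)
p,d=manip.grab_frame("scene"); np.save("s4.npy",d); q,e=manip.grab_frame("top"); np.save("t4.npy",e)
cv2.imwrite("pics/s4.png",np.hstack([cv2.resize(p[140:270,200:330],(400,400),interpolation=2),cv2.resize(q[150:300,190:340],(400,400),interpolation=2)])[:,:,::-1])
T=manip.get_obs()["tcp_pos"]
for c,D in(("scene",d),("top",e)):
    X,u,v=cloud(c,D); dd=X[:,:2]-T[:2]; a=dd@EX; s=dd@EY; z=X[:,2]-T[2]; L=X[:,:2]-O; lx=L@EX; ly=L@EY
    m=(abs(a)<32)&(s>-115)&(s<85)&(z>-12)&(z<50)
    for n,lo,hi in(("handwheel",-115,-78),("tooth",47,80)):
        q=m&(s>lo)&(s<hi); 
        if q.sum()>5: print(c,n,q.sum(),"s",np.percentile(s[q],[2,98]).round(1),"a",a[q].min().round(1),a[q].max().round(1),"zmax",z[q].max().round(1))
    for sg in(-1,1):
        q=(abs(X[:,2]-78.5)<4)&(abs(abs(ly)-56)<11)&(ly*sg>0)&(lx>30)&(lx<142); x=lx[q]
        if q.sum()>5: print(c,"cheek",sg,q.sum(),"y",np.percentile(ly[q],[3,97]).round(1),"gap",x[x<85].max() if (x<85).any() else None,x[x>85].min() if (x>85).any() else None)
```

```text
t 10.78 tcp [ 454.9 -110.3   97.2] yaw 40.57 spin units 0.0 shift units [ 0.02 -0.01  2.01] F [ 0.  -0.2 -1.2] T [-0.059 -0.094 -0.021] w 30.8 g 59.8
scene handwheel 205 s [-93.7 -79.4] a -17.7 26.9 zmax 46.3
scene tooth 114 s [48.1 60.7] a -6.7 25.3 zmax 45.2
scene cheek -1 128 y [-62.1 -50.4] gap 72.84006629054089 97.9554117006378
scene cheek 1 134 y [50.2 61.4] gap 74.47198587150977 99.37418069745185
top handwheel 261 s [-93.8 -79.5] a -24.9 23.5 zmax 47.0
top tooth 104 s [48.7 62.3] a -9.3 22.8 zmax 46.4
top cheek -1 197 y [-61.6 -50. ] gap 72.75911427466909 96.2040897527416
top cheek 1 152 y [50.4 62. ] gap None 93.59703787831701
```

View pics/s4.png

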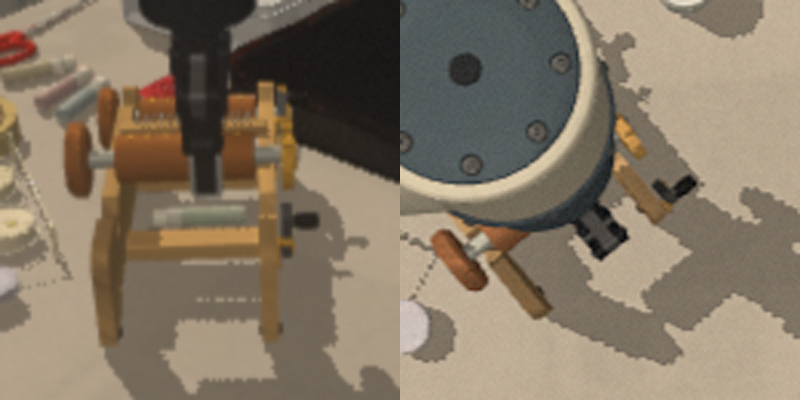

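Both views show the roller above the slots, with the wheels outside the cheeks by balanced gaps of about 2 mm. The slot centre and the axis agree within about 1 mm. I'll lower it slowly.

apply_moves:
  motion:
    - {"dx":0,"dy":0,"dz":0.4,"spin":0,"hand":1}
    - {"dx":0,"dy":0,"dz":0.4,"spin":0,"hand":1}
    - {"dx":0,"dy":0,"dz":0.3,"spin":0,"hand":1}
    - {"dx":0,"dy":0,"dz":0.2,"spin":0,"hand":1}
    - {"dx":0,"dy":0,"dz":0.15,"spin":0,"hand":1}
    - {"dx":0,"dy":0,"dz":0.1,"spin":0,"hand":1}
    - {"dx":0,"dy":0,"dz":0,"spin":0,"hand":1}

```text
clock: 11.75
tcp_pos: [454.4, -109.9, 49.7]
ee_rot: [1.314, 2.854, -0.0]
wrist_force: [-0.9, -0.4, -2.0]
gripper_width: 0.366
grasp_force: 59.8
```

apply_moves:
  motion:
    - {"dx":0,"dy":0,"dz":0.1,"spin":0,"hand":1}
    - {"dx":0,"dy":0,"dz":0.1,"spin":0,"hand":1}
    - {"dx":0,"dy":0,"dz":0.1,"spin":0,"hand":1}
    - {"dx":0,"dy":0,"dz":0,"spin":0,"hand":1}

```text
clock: 12.25
tcp_pos: [455.6, -109.6, 40.9]
ee_rot: [1.313, 2.852, 0.002]
wrist_force: [4.6, 2.4, -3.7]
gripper_width: 0.37
grasp_force: 59.7
```

apply_moves:
  motion:
    - {"dx":0,"dy":0.04,"dz":0,"spin":0,"hand":1}
    - {"dx":0,"dy":0,"dz":0.08,"spin":0,"hand":1}
    - {"dx":0,"dy":0,"dz":0.05,"spin":0,"hand":1}
    - {"dx":0,"dy":0,"dz":0.03,"spin":0,"hand":1}
    - {"dx":0,"dy":0,"dz":0,"spin":0,"hand":1}

```text
clock: 12.88
tcp_pos: [455.2, -109.1, 37.3]
ee_rot: [1.313, 2.854, -0.0]
wrist_force: [-3.4, 5.6, 13.3]
gripper_width: 0.368
grasp_force: 61.3
```

It's resting on the bottoms at TCP z 37.3 with 13 N upward. I'll ease it axially by 1 mm, then open part way and check before rising.

apply_moves:
  motion:
    - {"dx":0.03,"dy":0,"dz":-0.02,"spin":0,"hand":1}
    - {"dx":0,"dy":0,"dz":0,"spin":0,"hand":0.55}
    - {"dx":0,"dy":0,"dz":0,"spin":0,"hand":0.45}
    - {"dx":0,"dy":0,"dz":0,"spin":0,"hand":0.45}
    - {"dx":0,"dy":0,"dz":0,"spin":0,"hand":0.45}
    - {"dx":0,"dy":0,"dz":-0.3,"spin":0,"hand":0.45}
    - {"dx":0,"dy":0,"dz":-0.6,"spin":0,"hand":0.45}
    - {"dx":0,"dy":0,"dz":-0.8,"spin":0,"hand":0.45}
    - {"dx":0,"dy":0,"dz":-0.9,"spin":0,"hand":0.45}
    - {"dx":0,"dy":0,"dz":-0.9,"spin":0,"hand":0.45}
    - {"dx":0,"dy":0,"dz":-0.9,"spin":0,"hand":1}
    - {"dx":0,"dy":0,"dz":-0.5,"spin":0,"hand":1}
    - {"dx":0,"dy":0,"dz":0,"spin":0,"hand":1}

```text
clock: 14.5
tcp_pos: [455.5, -108.5, 185.1]
ee_rot: [1.312, 2.851, 0.002]
wrist_force: [0.3, -0.1, -1.0]
gripper_width: -0.001
grasp_force: 0.0
```

Run:
```python
from h import *
p,d=manip.grab_frame("scene"); np.save("s5.npy",d)
X,u,v=cloud("scene",d); L=X[:,:2]-O; lx=L@EX; ly=L@EY; z=X[:,2]
w=(abs(lx-86)<20)&(abs(ly)<40)&(z>54)&(z<85); print("wood",w.sum(),"zmax",np.percentile(z[w],98),[np.percentile(z[w&(abs(ly-b)<8)],97).round(1) for b in(-35,0,35)])
for n,lo,hi in(("hand",-90,-64),("tooth",64,82)):
    q=(abs(lx-86)<30)&(ly>lo)&(ly<hi)&(z>40)&(z<100); print(n,q.sum(),"z",z[q].max(),"y",np.percentile(ly[q],[2,98]))
q=(lx>120)&(lx<165)&(ly>74)&(ly<95)&(z>75)&(z<125); print("knob",q.sum(),lx[q].min(),lx[q].max(),np.percentile(ly[q],[2,98]),z[q].min(),z[q].max())
# pawl knob x,z predicted
print("pred knob",133+30*np.cos(np.radians(70)),72+30*np.sin(np.radians(70)))
go(*loom(143,100),100,None); print(manip.get_obs()["joints"])
cv2.imwrite("pics/s5.png",cv2.resize(p[140:270,200:330],(600,600),interpolation=2)[:,:,::-1])
```

```text
wood 496 zmax 75.8214578707516 [np.float64(75.6), np.float64(75.6), np.float64(75.5)]
hand 152 z 84.1291129379435 y [-79.55616845 -65.55213354]
tooth 29 z 82.56799582426677 y [65.22784197 75.79583128]
knob 42 139.33022603233186 148.22073707325418 [74.68205419 88.77468069] 95.67915959120528 106.06104235548592
pred knob 143.26060429977008 100.19077862357724
t 14.55 tcp [ 454.8 -108.4  183.9] yaw 40.56 spin units 0.0 shift units [-2.85 -1.94  2.8 ] F [-0.2 -0.5 -1.3] T [ 0.02  -0.021  0.018] w 0.3 g 0.0
[ 1.02464661e-01  1.12393482e-01 -1.90482214e-01 -2.80575352e-04
 -1.26686105e+00 -2.53604058e+00]
```

View pics/s5.png

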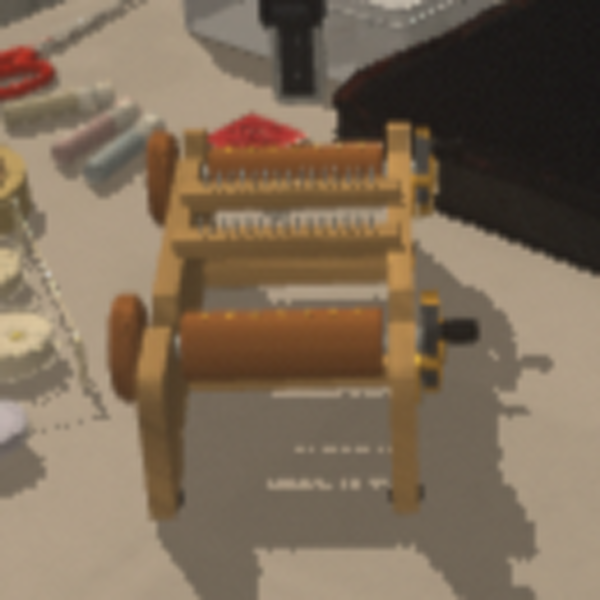

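The roller is seated: level, wood top at 75.6 mm, hand wheel left and brass wheel right outside the cheeks. The raised pawl's knob is at (460,330), measured at about loom (143.5, 82, 100). I'll push it with shut fingers from the +x side.

Run:
```python
from h import *
go(*loom(182,85),184,None); go(*loom(182,85),92,None); go(*loom(142,85),92,None)
```

```text
t 14.55 tcp [ 454.8 -108.4  183.9] yaw 40.56 spin units 0.0 shift units [-2.36 -3.23 -0.  ] F [-0.2 -0.5 -1.3] T [ 0.02  -0.021  0.018] w 0.3 g 0.0
t 14.55 tcp [ 454.8 -108.4  183.9] yaw 40.56 spin units 0.0 shift units [-2.35 -3.24  3.06] F [-0.2 -0.5 -1.3] T [ 0.02  -0.021  0.018] w 0.3 g 0.0
t 14.55 tcp [ 454.8 -108.4  183.9] yaw 40.56 spin units 0.0 shift units [-2.35 -1.9   3.06] F [-0.2 -0.5 -1.3] T [ 0.02  -0.021  0.018] w 0.3 g 0.0
```

apply_moves:
  motion:
    - {"dx":-0.47,"dy":-0.65,"dz":0,"spin":0,"hand":1}
    - {"dx":-0.47,"dy":-0.65,"dz":0,"spin":0,"hand":1}
    - {"dx":-0.47,"dy":-0.65,"dz":0,"spin":0,"hand":1}
    - {"dx":-0.47,"dy":-0.65,"dz":0,"spin":0,"hand":1}
    - {"dx":-0.47,"dy":-0.65,"dz":0,"spin":0,"hand":1}
    - {"dx":0,"dy":0,"dz":0,"spin":0,"hand":1}
    - {"dx":0,"dy":0,"dz":0.8,"spin":0,"hand":1}
    - {"dx":0,"dy":0,"dz":0.8,"spin":0,"hand":1}
    - {"dx":0,"dy":0,"dz":0.8,"spin":0,"hand":1}
    - {"dx":0,"dy":0,"dz":0.66,"spin":0,"hand":1}
    - {"dx":0,"dy":0,"dz":0,"spin":0,"hand":1}
    - {"dx":0,"dy":0,"dz":0,"spin":0,"hand":1}

```text
clock: 16.05
tcp_pos: [427.0, -225.3, 92.4]
ee_rot: [1.312, 2.854, -0.0]
wrist_force: [0.8, -0.7, 1.3]
gripper_width: -0.003
grasp_force: 0.0
```

apply_moves:
  motion:
    - {"dx":0,"dy":0.2,"dz":0,"spin":0,"hand":1}
    - {"dx":0,"dy":0.2,"dz":0,"spin":0,"hand":1}
    - {"dx":0,"dy":0.2,"dz":0,"spin":0,"hand":1}
    - {"dx":0,"dy":0.2,"dz":0,"spin":0,"hand":1}
    - {"dx":0,"dy":0.2,"dz":0,"spin":0,"hand":1}
    - {"dx":0,"dy":0.2,"dz":0,"spin":0,"hand":1}
    - {"dx":0,"dy":0.14,"dz":0,"spin":0,"hand":1}
    - {"dx":0,"dy":0,"dz":0,"spin":0,"hand":1}
    - {"dx":0,"dy":0,"dz":0,"spin":0,"hand":1}

```text
clock: 17.18
tcp_pos: [457.0, -199.3, 91.7]
ee_rot: [-1.314, -2.854, 0.0]
wrist_force: [0.0, -0.6, 0.3]
gripper_width: 0.001
grasp_force: 0.0
```

Run:
```python
from h import *
p,d=manip.grab_frame("scene")
print(manip.get_obs()["tcp_pos"],[(np.round(r["extent"]),r["p"]) for r in manip.look_for("pawl","scene")[:3]])
X,u,v=cloud("scene",d); L=X[:,:2]-O; lx=L@EX; ly=L@EY; z=X[:,2]
q=(lx>85)&(lx<165)&(ly>74)&(ly<92)&(z>55)&(z<115); print(q.sum(),[(a,int((q&(abs(lx-a)<3)).sum()),z[q&(abs(lx-a)<3)].max().round() if (q&(abs(lx-a)<3)).any() else 0) for a in range(88,160,6)])
cv2.imwrite("pics/s6.png",cv2.resize(p[140:270,200:330],(600,600),interpolation=2)[:,:,::-1])
```

```text
[ 456.91757884 -199.34904153   91.76656235] []
78 [(88, 0, 0), (94, 2, np.float64(58.0)), (100, 0, 0), (106, 0, 0), (112, 0, 0), (118, 0, 0), (124, 0, 0), (130, 0, 0), (136, 0, 0), (142, 0, 0), (148, 30, np.float64(114.0)), (154, 42, np.float64(115.0))]
```

View pics/s6.png

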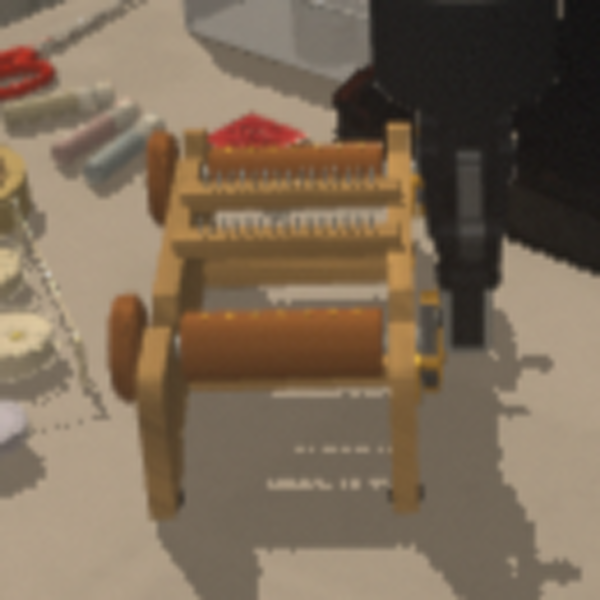

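The shut fingers are at (465,310) in front of the knob, and a dark strip of pawl at (430,330) still shows. I'll check the pawl's state numerically.

```bash
cat > pw.py <<'E'
from h import *
for c in("scene","top"):
    p,d=manip.grab_frame(c); X,u,v=cloud(c,d); L=X[:,:2]-O; lx=L@EX; ly=L@EY; z=X[:,2]; V=p[v,u].astype(int)
    dark=(V.max(1)<95)&(V.max(1)-V.min(1)<25)
    for n,lo,hi in(("arm",63.5,72.5),("knob",74,91)):
        q=dark&(lx>80)&(lx<165)&(ly>lo)&(ly<hi)&(z>50)&(z<120)
        print(c,n,q.sum(),[(a,int(z[b].min()),int(z[b].max())) for a in range(83,165,5) if (b:=q&(abs(lx-a)<2.5)).sum()>1])
E
python3 pw.py
```

```text
scene arm 30 [(103, 85, 87), (108, 84, 86), (113, 82, 85), (118, 82, 83), (123, 80, 81), (138, 71, 74)]
scene knob 79 [(148, 94, 118), (153, 98, 119), (158, 100, 119)]
top arm 0 []
top knob 0 []
```

The arm now runs from the pivot (133, 72) to about (101, 87), which is 157° or 1.52 rad, so the pawl is lying on the wheel. I'll back off and rise.

apply_moves:
  motion:
    - {"dx":0,"dy":-0.4,"dz":0,"spin":0,"hand":1}
    - {"dx":0,"dy":-0.6,"dz":0,"spin":0,"hand":1}
    - {"dx":0,"dy":-0.6,"dz":0,"spin":0,"hand":1}
    - {"dx":0,"dy":-0.6,"dz":-0.6,"spin":0,"hand":1}
    - {"dx":0,"dy":-0.6,"dz":-0.8,"spin":0,"hand":1}
    - {"dx":0,"dy":-0.6,"dz":-0.8,"spin":0,"hand":1}
    - {"dx":0,"dy":-0.6,"dz":-0.8,"spin":0,"hand":1}
    - {"dx":0,"dy":0,"dz":0,"spin":0,"hand":1}
    - {"dx":0,"dy":0,"dz":0,"spin":0,"hand":1}

```text
clock: 18.5
tcp_pos: [365.1, -277.3, 181.2]
ee_rot: [-1.315, -2.853, -0.001]
wrist_force: [0.3, 0.4, 0.2]
gripper_width: -0.001
grasp_force: 0.0
```

```bash
python3 pw.py
python3 - <<'E'
from h import *
p,d=manip.grab_frame("scene"); print(manip.get_obs()["tcp_pos"],manip.get_obs()["clock"])
X,u,v=cloud("scene",d); L=X[:,:2]-O; lx=L@EX; ly=L@EY; z=X[:,2]
w=(abs(lx-86)<20)&(abs(ly)<45)&(z>54)&(z<85); print([np.percentile(z[w&(abs(ly-b)<8)],97).round(1) for b in(-35,0,35)])
cv2.imwrite("pics/s7.png",cv2.resize(p[140:270,200:330],(600,600),interpolation=2)[:,:,::-1])
E
```

```text
scene arm 32 [(103, 85, 87), (108, 83, 86), (113, 82, 84), (118, 80, 83), (123, 80, 82), (138, 72, 75)]
scene knob 5 [(108, 81, 88)]
top arm 0 []
top knob 0 []
[ 365.51659264 -276.98204628  180.88460946] 18.65
[np.float64(75.4), np.float64(75.6), np.float64(75.4)]
```

View pics/s7.png

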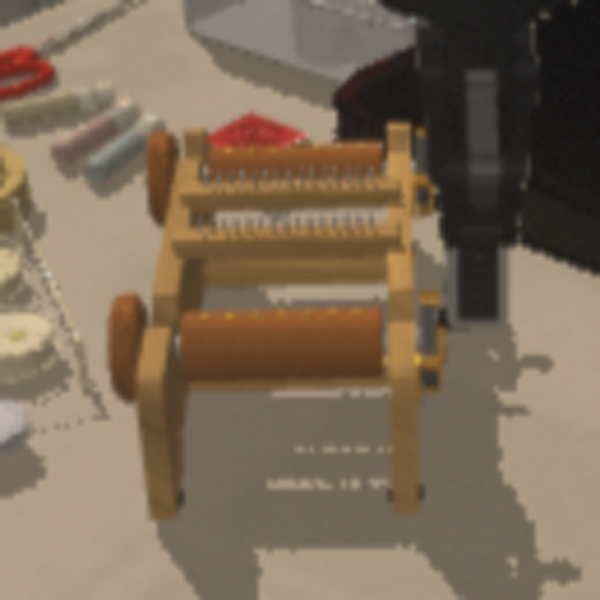

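The roller is seated and level. The pawl lies across the brass wheel at (430,330), at about 1.52 rad, and the gripper is clear of everything. Handing in.

```bash
python3 -c "
from bench import manip
print(manip.job_done())"
```

```text
the job is handed in; nothing more can be done
None
```

The roller is seated level in both slots with its brass wheel on the pawl side, the pawl lies on that wheel at about 1.52 rad, and the job was handed in at about 18.7 s; I never moved the arm near the pot or bead tube, but did not re-check them at the end.

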